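# Ballast the floating stand and hold the battery over its cradle

## Robot

A 6-joint arm with a two-finger parallel gripper is mounted at the origin on a cart in front of the work surface, level with it; the furniture and walls round the work are solid. World frame = base frame: x ahead of the robot, y to its left, z up, the work surface at z = 0. Lengths are in m, angles in degrees, forces in N, time in s.
With the tool pointing down it reaches from about 0.3 to 0.875 m from the base axis. Payload 6.4 kg.
Tool frame: the origin (TCP) lies at the very end of the fingers, on their centre line; the grasp point (between the pads) lies 19 mm behind it; z points along the fingers, y is the line along which they close (so a half turn about z gives the same grasp; the last joint's range is limited). The gripper opens to 85 mm and grips with 20 to 120 N. Pads are 22 mm wide; open, the fingers measure 114 mm over their backs; the gripper's body (76 mm by 85 mm) begins 54 mm behind the grasp point. The pads swing forward as they close: fully open they stand 13 mm farther back than shut.
Start: joints at [-77.309, 10.359, 92.074, -0, 77.567, -11.82], TCP at [0.239, -0.523, 0.231] pointing down, gripper open.
Joint ranges: [-171.53, 171.53], [-51.25, 118.39], [17.06, 147.69], [-65.23, 245.23], [0, 150.52], [-178.68, 178.68]. Speed limits (degrees/s): [147.25, 147.25, 172.46, 180, 180, 180].

## Interface

Orientations are given as [roll, pitch, yaw] about the fixed x, y, z axes, in that order (R = Rz(yaw) Ry(pitch) Rx(roll)).
In Python, from plant import status, grab_frame, bot gives the robot as it stands. The module is installed in compiled form; this text tells all that it offers.
- The arm moves only by the shell command python3 -m creep 'ROWS'. ROWS is JSON, a list that holds one entry, the list of rows, each a list of 5 numbers: the opening, from -1 (shut) to 1 (fully open), then the shift along the tool's x, y, z normalised to -1 to 1, where 1 is 0.025 m, then the turn about the tool's z normalised to -1 to 1, where 1 is 6 degrees. A call has 1 to 20 rows; each row shifts and turns the commanded pose from where the row before left it, along the tool's axes as they then stand; what a row does not reach is not made up. A row lasts 1/10 s, in which the tool goes at most 50 mm and 8.59 degrees, less where a joint would pass 70% of its speed; a pose out of reach is approached as far as the arm can. A call with a number of a shift or a turn outside -1 to 1 is refused whole. A call with a gripper value outside its range is refused whole. The fingers move at their own pace and stop on an object; the grip force is fixed at half the most. Time passes only in rows, so rows that do not move let the fingers close. It gives the time, the measured TCP pose, the force, the opening and the grip force at its end, in the units of the state.
- status.read_state(): the state, without advancing time (a new reading comes with each control period).
- grab_frame(name): name is "scene" or "top"; returns a dict with "pixels" (400x640x3 uint8, red, green, blue), "fov_y" (degrees; the focal length in pixels is half the picture's height over the tangent of half this angle, whatever the lens; pixels are square), "cx", "cy" (the principal point, pixels), "k1" (the pictures are not rectified: a ray, as slopes to the right and down, at radius r is drawn at 1 + k1 r^2 times it, then the intrinsics apply), "extrinsics" (4x4, takes a point from world to camera coordinates). Camera axes: x right, y up, looking along -z (the intrinsics and any distortion apply to the point x, -y, -z); pixel columns grow to the right and rows downward; lengths in m; the calibration is good to about 2 mm. A picture is of the moment at which its call begins. There is no depth.
- bot.close_job(): hands the job in; it is judged then, once.
The state is a dict: "time": time; "q": joint angles; "dq": joint speeds; "effort": joint torques, N m; "position": TCP position; "orientation": TCP orientation; "wrist_force": force on the tool from outside, world axes, zero at the start; "torque": the same for the moment, N m; "grip_width": finger opening in m; "gripper_force": force on a finger pad.
Only numpy, scipy, OpenCV 4.12 (cv2) and the standard library are available. Lean on these libraries where they do the work, as an engineer would, in place of code of your own. Each camera call takes 0.05 s, during which the arm holds its last target. There are 200 camera calls.

## Task

Set the 200 g check weight upright on the deck of the sprung floating stand and, if the red pointer then still stands short of the green band, the 100 g one as well, so that the pointer rests in the band. Then pick up the battery pack, carry it clear over the guard screen and the weights, and stop with it hovering level about 10 mm above the rim of the blue cradle, its cells centred and lined up lengthwise (either way round), never touching the screen, nor the stand or weights with the battery. Finish still holding it there in the gripper, and leave the bystanders where they are.

Things in the scene. Friction and masses are not known exactly. Their poses are not given: they have to be found in the camera images.
- platform (a joint): how far the aluminium platform has sunk on its preloaded spring (m): 0 = top stop, where it starts; 0.040 = bottom stop. Green band: 0.013 to 0.028. The 200 g weight alone sinks it to between 0.008 and 0.021 (preload differs each time); 100 g more sinks it 12 mm more; settles within a second. The red pointer rides with it before the white plate that bears the band
- stand: fixed grey base of the floating stand, 130 (x) x 200 (y) mm, origin at the middle of its underside on the bench; its front (-x) carries the white scale plate, 60 mm wide, reaching 103 mm high and 78 mm forward of the origin (pointer to 84 mm). Over the base rides the level platform, 126 x 200 x 8 mm, its top 95 mm above the bench at joint 0
- deck (a point): middle of the black rubber mat for the weights, 96 (x) x 82 (y) mm, flat on the platform's top, 50 mm to the stand's +y side; point on the top surface; moves down with the platform; axes as the stand's
- cradle (a point): middle of the blue cradle's mouth, at the height of its rim, on the platform 50 mm to the stand's -y side; the rim stands 10 mm above the platform's top; the pocket is 76 (x) x 46 (y) mm with 5 mm walls; axes as the stand's, z up, long side along x, end walls notched for the lead; moves with the platform
- weight100: white 100 g check weight, 22 mm diameter, 40 mm high, standing on the bench behind the stand; origin at the centre of its underside. Grip it round the body, about halfway up
- weight200: white 200 g check weight, 28 mm diameter, 50 mm high, the larger of the two, standing behind the stand; origin at the centre of its underside. Grip it round the body, about halfway up
- battery: battery pack: two teal cells side by side with yellow straps, 40 (x) x 66 (y) x 20 (z) mm, long axis its y, plus a lead with a white plug over the 36 mm beyond their -y end; lies left of the guard screen on a blue bench mat 3 mm thick. Origin on the underside, at the middle of the length including the lead (18 mm from the middle of the cells). 0.15 to 0.25 kg
- cells (a point): middle of the underside of the battery's two teal cells (lead not counted); axes as the battery's. Grip here, across the 40 mm width; this point is what must stand over the middle of the cradle
- guard: fixed guard screen between the stand and the battery: grey panel 5 mm thick with a yellow tube along its top, 224 mm long along its x axis, 120 mm high, feet 30 mm deep in y; origin at the middle of its underside
- spray_can: bystander: black spray can, 64 mm diameter, 192 mm high, origin at the centre of its underside
- bottle: bystander: small red dropper bottle with black spout, 33 mm diameter, 87 mm high, origin at the centre of its underside
- eyeglass: bystander: black stand loupe, 37 mm diameter, 34 mm high, origin at the centre of its underside
- tape: bystander: white tape roll lying flat, 64 mm across, 24 mm high, origin at the centre of its underside
Things that resemble listed ones, but are neither listed nor needed, are in the scene too. What is shaped like the battery but purple is not meant.

How it is judged:
By the outcome, as a careful person would: the job done as asked, in the order asked, and still so for the second after the job is handed in, while the arm keeps its last pose, push and grip.
It also fails if it takes over 72 s, if anything falls off the work surface, if the arm or the gripper's body presses on something with over 40 N, if the wrist force passes 120 N, or if a joint passes its speed limit or range.

## Working session

There is one attempt and no reset: what is moved stays moved. The work goes in short steps, Python scripts to look and compute and a shell command to move; the robot and the scene stay as the last step left them, time stands still between calls to the robot, and variables do not carry over. Pictures are saved under pics/ and viewed, at most 10 in all, crops included, and the job is handed in when it is done.

```bash
mkdir -p pics; cat > h.py <<'E'
import numpy as np, cv2
from plant import status, grab_frame, bot
def shot(n,tag):
    f=grab_frame(n); cv2.imwrite(f'pics/{tag}.png',f['pixels'][:,:,::-1]); np.save(f'pics/{tag}.npy',f,allow_pickle=True); return f
def load(tag): return np.load(f'pics/{tag}.npy',allow_pickle=True).item()
def K(f):
    fl=200/np.tan(np.radians(f['fov_y'])/2); return fl
def ray(f,u,v):
    fl=K(f); d=np.array([(u-f['cx'])/fl,(v-f['cy'])/fl]); s=d.copy()
    for _ in range(30): s=d/(1+f['k1']*(s@s))
    E=np.array(f['extrinsics']); R=E[:3,:3]
    return -R.T@E[:3,3], R.T@np.array([s[0],-s[1],-1.])
def onz(f,u,v,z):
    o,d=ray(f,u,v); return o+d*(z-o[2])/d[2]
def tri(f,p,g,q):
    a,d=ray(f,*p); b,e=ray(g,*q); A=np.stack([d,-e],1); t=np.linalg.lstsq(A,b-a,rcond=None)[0]
    P=a+d*t[0];Q=b+e*t[1]; return (P+Q)/2, np.linalg.norm(P-Q)
def proj(f,P):
    E=np.array(f['extrinsics']); c=E[:3,:3]@np.array(P)+E[:3,3]; s=np.array([c[0],-c[1]])/-c[2]
    return s*(1+f['k1']*(s@s))*K(f)+[f['cx'],f['cy']]
E
python3 - <<'E'
from h import *
for n in('scene','top'):
    f=shot(n,n+'0'); o,d=ray(f,320,200); print(n,f['fov_y'],f['k1'],o.round(3),d.round(3))
s=status.read_state(); print(s)
E
```

```text
scene 46.06330911057668 0.025815578799999028 [-0.156  1.435  0.777] [ 0.473 -0.779 -0.412]
top 48.60831405132381 -0.11137190037513905 [0.301 0.183 1.184] [ 0.213  0.008 -0.977]
{'time': 0.1, 'q': array([-7.73105854e+01,  1.04003649e+01,  9.21253625e+01,  1.38852567e-03,
        7.75677734e+01, -1.18207079e+01]), 'dq': array([ 0.07359117, -0.09935231, -0.17208966, -0.00547789, -0.00682095,
       -0.04633857]), 'effort': array([ 3.92519396e-04, -4.45875728e+01, -3.52236593e+01, -3.52757143e-04,
        4.15738687e-03, -7.96095861e-06]), 'position': array([ 0.23844763, -0.52268467,  0.23045223]), 'orientation': array([-1.79908760e+02, -2.04803551e-02,  2.45098061e+01]), 'wrist_force': array([ 0.52409983, -0.3891033 ,  0.23866257]), 'torque': array([ 0.01799061,  0.04274234, -0.03420049]), 'gripper_force': 0.0, 'grip_width': 0.08513302092852722}
```

View pics/scene0.png

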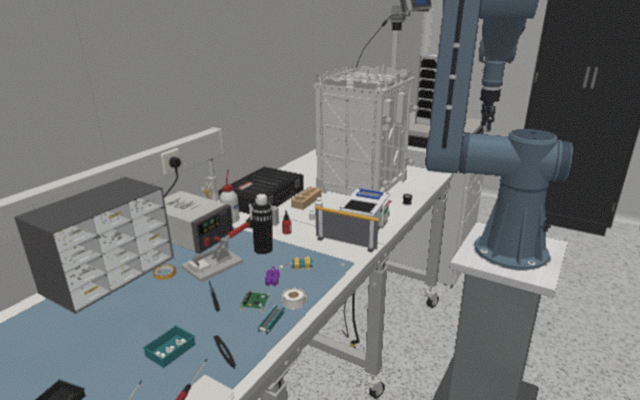

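View pics/top0.png

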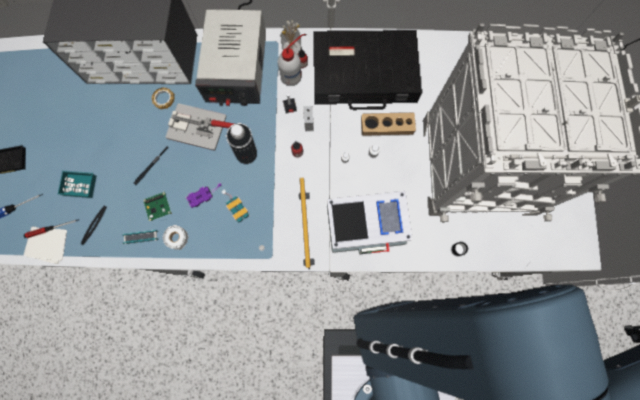

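```bash
python3 - <<'E'
from h import *
t=load('top0')['pixels'][:,:,::-1]; s=load('scene0')['pixels'][:,:,::-1]
a=cv2.resize(t[105:275,185:475],(0,0),fx=2.75,fy=2.75,interpolation=2)[:, :800]
cv2.imwrite('pics/cropA.png',a); 
b=cv2.resize(s[165:285,245:425],(0,0),fx=4.4,fy=4.4,interpolation=2); cv2.imwrite('pics/cropB.png',b)
E
```

```text
(no output)
```

View pics/cropA.png

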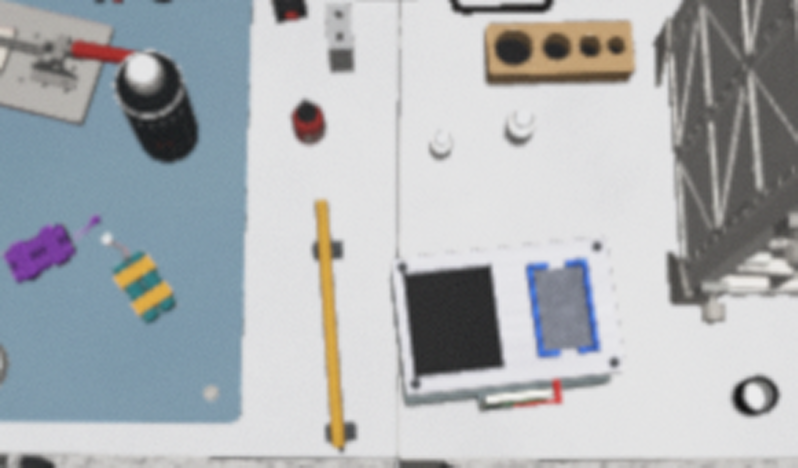

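View pics/cropB.png

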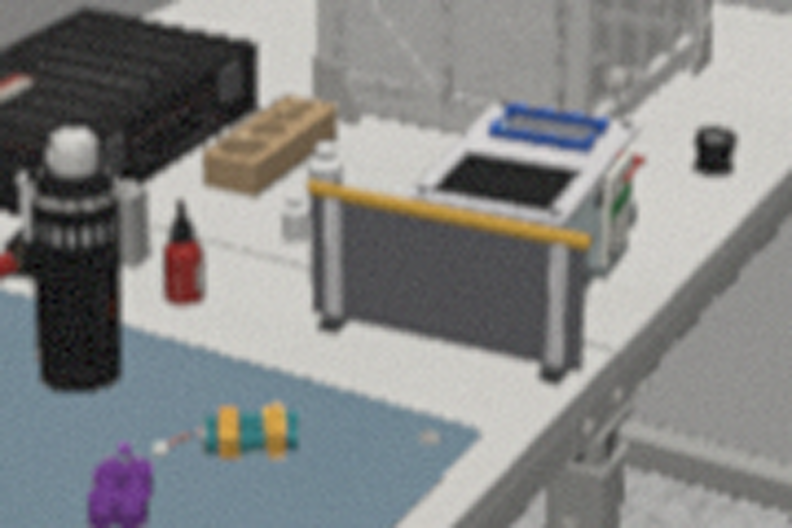

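```bash
cat > m.py <<'E'
from h import *
def blob(f,kind,box):
    p=f['pixels']; x0,y0,x1,y1=box; im=p[y0:y1,x0:x1]; hsv=cv2.cvtColor(im,cv2.COLOR_RGB2HSV); H,S,V=[hsv[...,i].astype(int) for i in range(3)]
    m={'black':V<60,'blue':(abs(H-112)<10)&(S>140),'teal':(abs(H-90)<10)&(S>120)|(abs(H-22)<8)&(S>110),'yellow':(abs(H-21)<6)&(S>130),'red':((H<8)|(H>172))&(S>130)}[kind]
    n,l,st,c=cv2.connectedComponentsWithStats(m.astype(np.uint8))
    if kind=='blue': mm=m.astype(np.uint8)
    else: mm=(l==1+np.argmax(st[1:,4])).astype(np.uint8)
    pts=np.argwhere(mm)[:,::-1].astype(np.float32)+[x0,y0]
    h=cv2.convexHull(pts.astype(np.float32))
    return pts,h
def quad(h):
    for e in np.arange(.5,12,.25):
        a=cv2.approxPolyDP(h,e,True)
        if len(a)<=4: break
    return a[:,0]
E
python3 - <<'E'
from m import *
np.set_printoptions(precision=4,suppress=True)
t=load('top0');s=load('scene0')
for k,bt,bs in (('black',(328,195,372,245),(335,195,380,215)),('blue',(374,195,406,238),(350,185,390,202)),('teal',(222,192,252,226),(285,254,316,272)),('yellow',(298,175,316,272),(312,200,382,226))):
    P,h=blob(t,k,bt);Q,g=blob(s,k,bs)
    print(k,len(P),len(Q)); 
    qa=quad(h);qb=quad(g); print(' top',qa.tolist(),' scene',qb.tolist())
    r=cv2.minAreaRect(h); print(' rect',r, 'minrect scene',cv2.minAreaRect(g))
    ca=np.array(cv2.minAreaRect(h)[0])
    cb=qb.mean(0) if len(qb)==4 else np.array(cv2.minAreaRect(g)[0])
    X,e=tri(t,P.mean(0),s,Q.mean(0)); print(' tri centroid',X,e)
E
```

```text
black 1051 190
 top [[366.0, 236.0], [337.0, 240.0], [333.0, 206.0], [362.0, 203.0]]  scene [[373.0, 204.0], [368.0, 211.0], [346.0, 207.0], [351.0, 201.0]]
 rect ((349.3719787597656, 221.34754943847656), (34.78593826293945, 30.258241653442383), 83.6598129272461) minrect scene ((359.54052734375, 205.75677490234375), (26.63263702392578, 7.891151428222656), 9.462322235107422)
 tri centroid [0.4843 0.1179 0.0945] 0.000287480399973849
blue 95 39
 top [[401.0, 231.0], [381.0, 233.0], [377.0, 202.0], [397.0, 200.0]]  scene [[381.0, 193.0], [378.0, 197.0], [357.0, 194.0], [361.0, 189.0]]
 rect ((389.14996337890625, 216.54998779296875), (32.80975341796875, 20.7889404296875), 81.8698959350586) minrect scene ((369.1081237792969, 193.3513641357422), (23.67345428466797, 6.247161388397217), 9.462322235107422)
 tri centroid [0.4944 0.0216 0.1023] 0.002068273995679
teal 67 44
 top [[246.0, 210.0], [235.0, 218.0], [234.0, 215.0], [243.0, 208.0]]  scene [[307.0, 268.0], [305.0, 262.0], [307.0, 257.0], [309.0, 260.0]]
 rect ((239.79409790039062, 212.82350158691406), (4.973459243774414, 13.548388481140137), 59.03623962402344) minrect scene ((307.0, 262.5), (11.0, 4.0), 90.0)
 tri centroid [0.5177 0.4073 0.0139] 0.0025914659847570947
yellow 298 167
 top [[309.0, 266.0], [305.0, 262.0], [301.0, 179.0], [303.0, 180.0]]  scene [[378.0, 220.0], [323.0, 210.0], [316.0, 207.0], [376.0, 218.0]]
 rect ((304.5889587402344, 222.52609252929688), (87.33209228515625, 4.182055950164795), 86.36705780029297) minrect scene ((346.9807434082031, 213.59616088867188), (63.34551239013672, 2.7456257343292236), 11.309932708740234)
 tri centroid [0.4731 0.2276 0.1132] 0.004476174560674224
```

```bash
python3 - <<'E'
from h import *
t=load('top0')['pixels'][:,:,::-1]; s=load('scene0')['pixels'][:,:,::-1]
a=cv2.resize(t[142:168,335:387],(0,0),fx=14,fy=14,interpolation=0)
b=cv2.resize(s[190:225,300:335],(0,0),fx=14,fy=14,interpolation=0); 
c=np.zeros((a.shape[0]+0,a.shape[1],3),np.uint8); 
b=cv2.resize(s[192:224,304:332],(0,0),fx=7,fy=7,interpolation=0)
out=np.zeros((600,730,3),np.uint8); out[:364,:728]=a; out[370:370+224,:196]=b
w=cv2.resize(s[195:240,362:400],(0,0),fx=5,fy=5,interpolation=0); out[370:595,210:400]=w
cv2.imwrite('pics/w.png',out)
E
```

```text
(no output)
```

View pics/w.png

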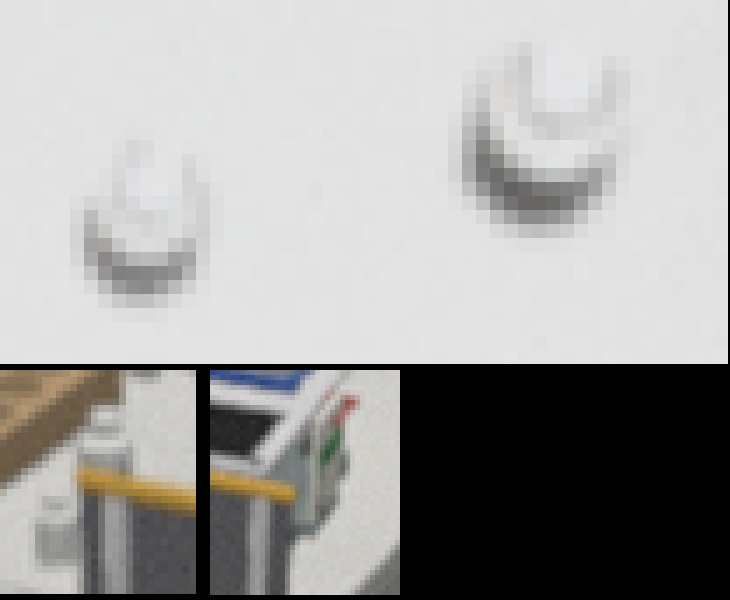

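```bash
python3 - <<'E'
from m import *
np.set_printoptions(precision=4,suppress=True)
t=load('top0');s=load('scene0')
for n,a,b,z,bot_,hh in(('200',(375.0,147.1),(318.4,197.7),.05,(373.1,158),.028),('100',(345.4,154.7),(311.5,210.6),.04,(344.6,162.9),.022)):
    print(n,*tri(t,a,s,b),'onz top',onz(t,*a,z),'scene',onz(s,*b,z),'front-bottom',onz(t,*bot_,0))
# deck corners
for n,qa,qb,z in(('deck',[[366,236],[337,240],[333,206],[362,203]],[[373,204],[351,201],[346,207],[368,211]],.0955),('cradle',[[401,231],[381,233],[377,202],[397,200]],[[381,193],[361,189],[357,194],[378,197]],.105)):
    W=np.array([onz(t,u,v,z) for u,v in qa]); 
    print(n,'center',W.mean(0),'edges',[np.linalg.norm(W[i]-W[i-1]).round(4) for i in range(4)])
    d=(W[3]-W[0])+(W[2]-W[1]); dx=d; print(' yaw x-axis',[np.degrees(np.arctan2(v[1],v[0])).round(1) for v in(W[3]-W[0],W[2]-W[1],-(W[1]-W[0])*0+ (W[1]-W[0]), W[2]-W[3])])
    Q=np.array([onz(s,u,v,z) for u,v in qb]);print(' scene ctr',Q.mean(0), 'tri ctr',tri(t,proj(t,W.mean(0)),s,np.mean([proj(s,q) for q in Q],0) if 0 else proj(s,Q.mean(0))))
    print(Q,W)
# battery
def un(f,b):
    x0,y0,x1,y1=b; im=f['pixels'][y0:y1,x0:x1]; hsv=cv2.cvtColor(im,cv2.COLOR_RGB2HSV).astype(int); H,S,V=hsv[...,0],hsv[...,1],hsv[...,2]
    print('mat',np.median(hsv.reshape(-1,3),0))
    m=((abs(H-np.median(H))>7)&(S>70))
    m=cv2.morphologyEx(m.astype(np.uint8),cv2.MORPH_CLOSE,np.ones((3,3),np.uint8))
    n,l,st,c=cv2.connectedComponentsWithStats(m); k=1+np.argmax(st[1:,4]); print('area',st[k,4])
    return np.argwhere(l==k)[:,::-1].astype(np.float32)+np.float32([x0,y0])
P=un(t,(216,190,258,228));Q=un(s,(284,250,320,275))
r=cv2.minAreaRect(P); print(r,P.mean(0),Q.mean(0)); print(tri(t,P.mean(0),s,Q.mean(0)))
B=np.array([onz(t,*p,.02)for p in P])[:,:2].astype(np.float32); print('world rect',cv2.minAreaRect(B))
B=np.array([onz(s,*p,.015)for p in Q])[:,:2].astype(np.float32); print('scene',B.mean(0),cv2.minAreaRect(B))
# guard ends
for p in((303,179),(309,267)): print('guard',onz(t,*p,.12))
for nm,p,z in(('bottle',(297,149),.04),('can',(240,135),.19)): print(nm,onz(t,*p,z))
print('house corner',onz(t,429,200,.2), onz(t,400,115,.06))
E
```

```text
200 [0.6955 0.0443 0.0493] 0.0005731102711595993 onz top [0.6955 0.0445 0.05  ] scene [0.6943 0.0456 0.05  ] front-bottom [0.6806 0.0444 0.    ]
100 [0.6781 0.1233 0.0323] 0.0019030931909409768 onz top [0.6765 0.1241 0.04  ] scene [0.6684 0.137  0.04  ] front-bottom [0.6656 0.1244 0.    ]
deck center [0.4849 0.1175 0.0955] edges [np.float64(0.0839), np.float64(0.0725), np.float64(0.0862), np.float64(0.0734)]
 yaw x-axis [np.float64(6.1), np.float64(6.7), np.float64(98.2), np.float64(96.4)]
 scene ctr [0.4845 0.1203 0.0955] tri ctr (array([0.4855, 0.1175, 0.0941]), np.float64(0.000657832253683727))
[[0.4502 0.0848 0.0955]
 [0.5275 0.1003 0.0955]
 [0.5194 0.1524 0.0955]
 [0.4409 0.1436 0.0955]] [[0.4479 0.0768 0.0955]
 [0.4375 0.1486 0.0955]
 [0.5231 0.1587 0.0955]
 [0.5313 0.0858 0.0955]]
cradle center [0.4958 0.0199 0.105 ] edges [np.float64(0.0785), np.float64(0.0499), np.float64(0.0783), np.float64(0.0506)]
 yaw x-axis [np.float64(5.6), np.float64(6.2), np.float64(96.0), np.float64(96.2)]
 scene ctr [0.4928 0.0271 0.105 ] tri ctr (array([0.4964, 0.0193, 0.1013]), np.float64(0.00013
[... 221 characters left out ...]
]]
mat [101.  65. 171.]
area 302
mat [100.  56. 146.]
area 193
((237.0384521484375, 208.80767822265625), (23.020057678222656, 14.699554443359375), 56.30992889404297) [236.8609 208.7185] [301.6891 262.6166]
(array([0.53  , 0.4167, 0.0137]), np.float64(0.00048332831026713527))
world rect ((0.5290312170982361, 0.4151238203048706), (0.06410670280456543, 0.03938458114862442), 35.70875930786133)
scene [0.5287 0.4182] ((0.5289775729179382, 0.41706401109695435), (0.061836279928684235, 0.06285775452852249), 29.940690994262695)
guard [0.586 0.234 0.12 ]
guard [0.3692 0.216  0.12  ]
bottle [0.6919 0.2556 0.04  ]
can [0.6753 0.3835 0.19  ]
house corner [ 0.5172 -0.0588  0.2   ] [ 0.7856 -0.0251  0.06  ]
```

```bash
cat >> h.py <<'E'
def go(x,y,z,yaw=None):
    s=status.read_state(); p=s['position']; a=np.radians(s['orientation'][2]); d=np.array([x,y,z])-p
    c,n=np.cos(a),np.sin(a); sh=np.array([c*d[0]+n*d[1], n*d[0]-c*d[1], -d[2]])/.025
    dy=None if yaw is None else -((yaw-s['orientation'][2]+180)%360-180)/6
    print('shift units',sh.round(2),'turn',dy and round(dy,2),'t',round(s['time'],2),'pos',p.round(4),'rpy',s['orientation'].round(2))
E
python3 -m creep '[[[0.4,0,0,0,1],[0.4,0,0,0,1],[0.4,0,0,0,1],[0.4,0,0,0,0.05]]]'; python3 -c "
from h import *
go(.35,.044,.23,6.3)"
```

```text
time: 0.5
position: [0.2385, -0.5229, 0.2308]
orientation: [-179.9, 0.0, 6.1]
wrist_force: [-0.3, 0.2, 0.2]
grip_width: 0.0598
gripper_force: 0.0
shift units [  6.86 -22.07   0.03] turn -0.03 t 0.5 pos [ 0.2385 -0.5229  0.2308] rpy [-1.7995e+02  1.0000e-02  6.1500e+00]
```

```bash
python3 -m creep '[[[0.4,0.34,-1,0,0],[0.4,0.34,-1,0,0],[0.4,0.34,-1,0,0],[0.4,0.34,-1,0,0],[0.4,0.34,-1,0,0],[0.4,0.34,-1,0,0],[0.4,0.34,-1,0,0],[0.4,0.34,-1,0,0],[0.4,0.34,-1,0,0],[0.4,0.34,-1,0,0],[0.4,0.34,-1,0,0],[0.4,0.34,-1,0,0],[0.4,0.34,-1,0,0],[0.4,0.34,-1,0,0],[0.4,0.34,-1,0,0],[0.4,0.34,-1,0,0],[0.4,0.34,-1,0,0],[0.4,0.34,-1,0,0],[0.4,0.34,-1,0,0],[0.4,0.34,-1,0,0]]]'; python3 -c "
from h import *
go(.695,.0444,.23,6.3)"
```

```text
time: 2.5
position: [0.3535, -0.0066, 0.2313]
orientation: [180.0, -0.0, 6.4]
wrist_force: [0.8, -1.7, 0.5]
grip_width: 0.0597
gripper_force: 0.0
shift units [13.8  -0.51  0.05] turn 0.01 t 2.5 pos [ 0.3535 -0.0066  0.2313] rpy [ 1.7999e+02 -2.0000e-02  6.3800e+00]
```

```bash
python3 -m creep '[[[0.4,1,-0.5,0,0],[0.4,1,0,0,0],[0.4,1,0,0,0],[0.4,1,0,0,0],[0.4,1,0,0,0],[0.4,1,0,0,0],[0.4,1,0,0,0],[0.4,1,0,0,0],[0.4,1,0,0,0],[0.4,1,0,0,0],[0.4,1,0,0,0],[0.4,1,0,0,0],[0.4,1,0,0,0],[0.4,0.8,0,0,0],[0.4,0,0,1,0],[0.4,0,0,1,0],[0.4,0,0,1,0],[0.4,0,0,1,0],[0.4,0,0,0,0],[0.4,0,0,0,0]]]'; python3 -c "
from h import *
go(.695,.0444,.007,6.3)
f=shot('top','t1'); cv2.imwrite('pics/c1.png',cv2.resize(f['pixels'][100:250,300:440,::-1],(0,0),fx=4,fy=4))"
```

```text
time: 4.5
position: [0.6948, 0.0421, 0.131]
orientation: [-180.0, 0.1, 6.3]
wrist_force: [-0.1, -0.7, 1.3]
grip_width: 0.06
gripper_force: 0.0
shift units [ 0.02 -0.09  4.96] turn -0.0 t 4.5 pos [0.6948 0.0421 0.131 ] rpy [-1.7998e+02  8.0000e-02  6.2900e+00]
```

View pics/c1.png

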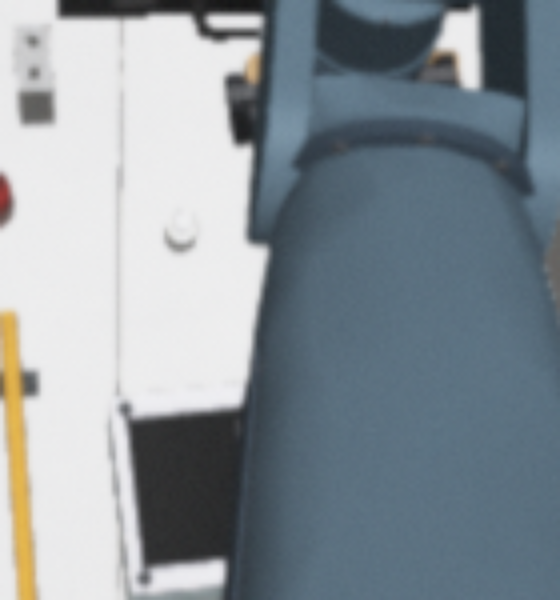

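The picture shows the forearm hiding the 200 g weight and the 100 g one clear at about (345,157) full-frame; the arm is clear of the cage. Descend and grip.

```bash
python3 -m creep '[[[0.4,0,-0.1,1,0],[0.4,0,0,1,0],[0.4,0,0,1,0],[0.4,0,0,1,0],[0.4,0,0,0.5,0],[0.4,0,0,0.4,0],[0.4,0,0,0,0],[0.4,0,0,0,0]]]'; python3 -m creep '[[[-1,0,0,0,0],[-1,0,0,0,0],[-1,0,0,0,0],[-1,0,0,0,0],[-1,0,0,0,0],[-1,0,0,0,0],[-1,0,0,0,0],[-1,0,0,0,0]]]'; python3 -c "
from h import *
go(.507,.120,.2,6.3)"
```

```text
time: 5.35
position: [0.6958, 0.0444, 0.0102]
orientation: [180.0, -0.1, 6.2]
wrist_force: [1.1, -0.1, -1.1]
grip_width: 0.0599
gripper_force: 0.0
time: 6.15
position: [0.6958, 0.0444, 0.0102]
orientation: [180.0, -0.1, 6.2]
wrist_force: [-0.0, 0.2, 6.2]
grip_width: 0.0262
gripper_force: 59.7
shift units [-7.18 -3.82 -7.59] turn -0.01 t 6.15 pos [0.6958 0.0444 0.0102] rpy [ 1.7998e+02 -1.2000e-01  6.2200e+00]
```

```bash
python3 -m creep '[[[-1,0,0,-0.5,0],[-1,0,0,-1,0],[-1,0,0,-1,0],[-1,0,0,-1,0],[-1,0,0,-1,0],[-1,0,0,-1,0],[-1,0,0,-1,0],[-1,0,0,-1,0],[-1,0,0,0,0],[-1,0,0,0,0],[-1,0,0,0,0]]]'; python3 -c "
from h import *
go(.507,.120,.2,6.3)
f=shot('scene','s2');cv2.imwrite('pics/s2c.png',cv2.resize(f['pixels'][100:250,270:440,::-1],(0,0),fx=4,fy=4))"
```

```text
time: 7.25
position: [0.6935, 0.0446, 0.194]
orientation: [-180.0, 0.2, 6.2]
wrist_force: [-0.2, 0.4, -2.2]
grip_width: 0.0256
gripper_force: 59.2
shift units [-7.09 -3.81 -0.24] turn -0.02 t 7.25 pos [0.6935 0.0446 0.194 ] rpy [-179.96    0.2     6.21]
```

View pics/s2c.png

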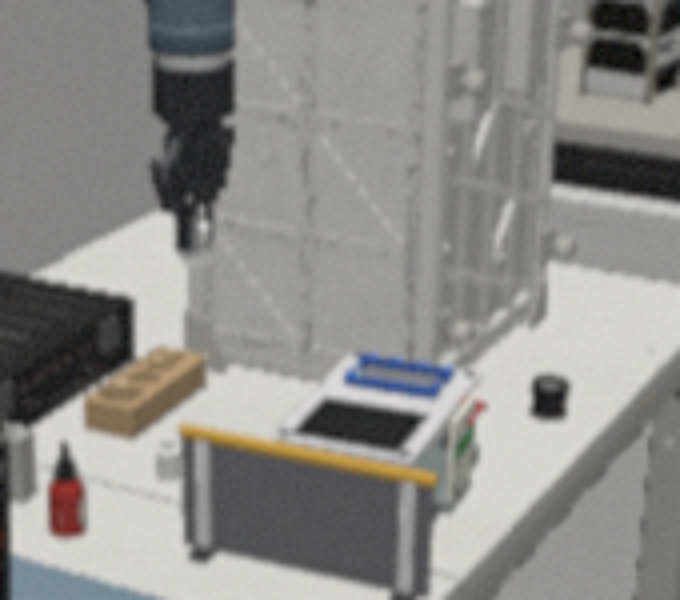

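```bash
python3 -m creep '[[[-1,-0.89,-0.48,0,0],[-1,-0.89,-0.48,0,0],[-1,-0.89,-0.48,0,0],[-1,-0.89,-0.48,0,0],[-1,-0.89,-0.48,0,0],[-1,-0.89,-0.48,0,0],[-1,-0.89,-0.48,0,0],[-1,-0.89,-0.48,0,0],[-1,0,0,0.5,0],[-1,0,0,0.5,0],[-1,0,0,0.5,0],[-1,0,0,0.5,0],[-1,0,0,0.5,0],[-1,0,0,0.4,0],[-1,0,0,0,0],[-1,0,0,0,0],[-1,0,0,0,0]]]'; python3 -c "
from h import *
go(.507,.120,.105,6.3)
for n in ('scene','top'): shot(n,n+'3')
a=load('scene3')['pixels'][130:230,300:420,::-1]; b=load('top3')['pixels'][170:260,320:430,::-1]
o=np.zeros((600,800,3),np.uint8); o[:333,:400]=cv2.resize(a,(400,333)); o[:327,400:800]=cv2.resize(b,(400,327)); cv2.imwrite('pics/c3.png',o[:335])"
```

```text
time: 9.0
position: [0.5081, 0.1207, 0.1244]
orientation: [180.0, -0.1, 6.2]
wrist_force: [-0.1, -0.3, -1.6]
grip_width: 0.0258
gripper_force: 59.2
shift units [-0.05  0.02  0.78] turn -0.01 t 9.0 pos [0.5081 0.1207 0.1244] rpy [ 1.7999e+02 -7.0000e-02  6.2100e+00]
```

View pics/c3.png

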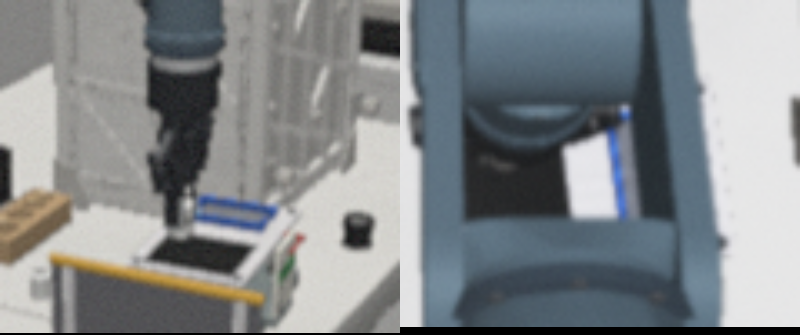

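The weight hangs over the rear half of the mat (scene ≈ (355,200)), clear of guard and cradle. Lowering gently.

```bash
python3 -m creep '[[[-1,0,0,0.3,0],[-1,0,0,0.2,0],[-1,0,0,0,0],[-1,0,0,0,0]]]'; python3 -m creep '[[[-1,0,0,0.2,0],[-1,0,0,0,0],[-1,0,0,0,0]]]'; python3 -m creep '[[[-1,0,0,0.1,0],[-1,0,0,0,0],[-1,0,0,0,0]]]';  python3 -m creep '[[[-1,0,0,0.1,0],[-1,0,0,0,0],[-1,0,0,0,0]]]'
```

```text
time: 9.5
position: [0.5072, 0.1207, 0.1109]
orientation: [-180.0, 0.0, 6.2]
wrist_force: [-0.2, 0.0, -2.2]
grip_width: 0.0257
gripper_force: 59.2
time: 9.8
position: [0.5073, 0.1207, 0.1061]
orientation: [-180.0, 0.0, 6.2]
wrist_force: [0.6, 0.1, -2.3]
grip_width: 0.0259
gripper_force: 59.2
time: 10.1
position: [0.5075, 0.1207, 0.1038]
orientation: [180.0, 0.0, 6.2]
wrist_force: [0.5, 0.4, -1.4]
grip_width: 0.0261
gripper_force: 59.4
time: 10.4
position: [0.5075, 0.1207, 0.1013]
orientation: [-180.0, 0.0, 6.2]
wrist_force: [-0.4, -0.4, -1.0]
grip_width: 0.0257
gripper_force: 59.4
```

```bash
python3 -m creep '[[[-1,0,0,0.1,0],[-1,0,0,0.1,0],[-1,0,0,0.1,0],[-1,0,0,0,0],[-1,0,0,0,0],[-1,0,0,0,0]]]';python3 -m creep '[[[-0.1,0,0,0,0],[-0.1,0,0,0,0],[-0.1,0,0,0,0],[-0.1,0,0,0,0],[-0.1,0,0,0,0],[-0.1,0,0,0,0]]]'; python3 -m creep '[[[-0.1,0,0,-0.2,0],[-0.1,0,0,-0.5,0],[-0.1,0,0,-1,0],[-0.1,0,0,-1,0],[-0.1,0,0,-1,0],[-0.1,0,0,-1,0],[0.4,0,0,0,0],[0.4,0,0,0,0]]]'; python3 -c "
from h import *
go(.6765,.124,.2,6.3)"
```

```text
time: 11.0
position: [0.5074, 0.1207, 0.0938]
orientation: [180.0, 0.0, 6.2]
wrist_force: [-0.9, 0.0, -0.1]
grip_width: 0.026
gripper_force: 59.4
time: 11.6
position: [0.5075, 0.1207, 0.0938]
orientation: [180.0, -0.0, 6.2]
wrist_force: [-0.3, 0.3, -0.9]
grip_width: 0.0384
gripper_force: 0.0
time: 12.4
position: [0.508, 0.1207, 0.2126]
orientation: [180.0, -0.1, 6.2]
wrist_force: [-0.3, -0.5, -0.9]
grip_width: 0.0596
gripper_force: 0.0
shift units [6.72 0.6  0.5 ] turn -0.01 t 12.4 pos [0.508  0.1207 0.2126] rpy [ 1.7998e+02 -1.4000e-01  6.2100e+00]
```

```bash
cat > ptr.py <<'E'
from h import *
import sys
def pt(f):
    x0,y0,x1,y1=366,185,402,242; im=f['pixels'][y0:y1,x0:x1].astype(float); r,g,b=im[...,0],im[...,1],im[...,2]
    out=[]
    for w in (np.clip(r-np.maximum(g,b)-40,0,None),np.clip(g-np.maximum(r,b)-15,0,None)):
        v,u=np.indices(w.shape); out.append((w.sum().round(),((w*u).sum()/w.sum()+x0).round(2),((w*v).sum()/w.sum()+y0).round(2),[int(a)+o for a,o in ((v[w>0].min(),y0),(v[w>0].max(),y0))] if (w>0).any() else None))
    return out
S=np.array([.490,.0687]); X=np.array([.994,.110])
for tag in ('scene0','scene3'): print(tag,*pt(load(tag)))
print('now',*pt(shot('scene',sys.argv[1])))
f=load('scene0')
for sy in (-.03,0,.02): 
    P=S-.082*X+sy*np.array([-.11,.994]); print(sy,[proj(f,[*P,z]).round(1) for z in (.1,.08,.06)])
E
python3 ptr.py s4
```

```text
scene0 (np.float64(71.0), np.float64(388.92), np.float64(201.85), [201, 218]) (np.float64(137.0), np.float64(385.5), np.float64(210.18), [207, 214])
scene3 (np.float64(95.0), np.float64(387.94), np.float64(202.69), [201, 218]) (np.float64(142.0), np.float64(385.62), np.float64(210.04), [207, 213])
now (np.float64(69.0), np.float64(387.29), np.float64(207.64), [205, 219]) (np.float64(77.0), np.float64(384.88), np.float64(210.88), [207, 213])
-0.03 [array([389.8, 199.4]), array([389.5, 204.6]), array([389.2, 209.7])]
0 [array([387.2, 202.7]), array([386.9, 207.9]), array([386.6, 213.1])]
0.02 [array([385.4, 204.9]), array([385.2, 210.2]), array([384.9, 215.5])]
```

```bash
python3 - <<'E'
from h import *
a=np.mean([load('scene0')['pixels'].astype(float),load('scene3')['pixels']],0)
n=[grab_frame('scene')['pixels'].astype(float) for _ in range(4)]; b=np.mean(n,0); np.save('pics/avg200.npy',b)
np.set_printoptions(linewidth=200)
for nm,i in(('before',a),('after',b)):
    c=i[196:222,379:396]; print(nm,'red'); print((c[...,0]-c[...,1:].max(2)).round().astype(int)); 
    print('green');print((c[8:,:,1]-c[8:,:,[0,2]].max(2)).round().astype(int))
E
```

```text
before red
[[-78 -34 -12  -6   2   2   0   2   0   2   0   1   2   2   2   2   0]
 [-57 -12   1   2   2   1   2   1  -1   2   2   2   1   2   0   2   2]
 [-28  -3   0   1   2   2   4   6   2   2   2   2   1   2   1   2   0]
 [-10   2   0   2   2   6  20  20   3   4  12   7   2   2   0   0   2]
 [  1   4   2   1   2   6  24  16   3  12  38  34  16   4   1   0   2]
 [  2   2   2   2   1   4   8   4   0  15  68  63  28   4   1   2   0]
 [  0   2   2   0   0   1   0  -2   0  20  56  36  12   2   0   2   0]
 [  0   2   4   0   0   1   0   1  14  39  36  12   3   1   2   4   1]
 [  3   1   1  -2   4   2   1  11  38  50  18   2   1   0   1   2   1]
 [  1   2   2   4   4   1   2  19  44  26   4   0   0   1   2   0   0]
 [  2   0   2   1   0   1   4   9   9   1   0   2   2   2   2   2   1]
 [  2   1   0   1   2   4  -2 -10 -24 -14   1   0   2   1   1   3   0]
 [  0   0   1   0   2   2  -5 -24 -35 -14   1   2   3   2   1   0   2]
 [ -4  -2   0   2   2  -1 -14 -34 -28 -10   2   2   2   2   2   2   1]
 [ -8  -6   0   2   2  -5 -30 -36 -18  -6   0   2   1   2   0   0   2]
 [ -7  -6   0   0  -5 -2
[... 4484 characters left out ...]
  3   2  11  27  28  10   0   2   3  -1  -2  -1  -1  -2  -2]
 [  1   1   2   3  11  23  15   4   0   2   2  -1  -2  -1  -1  -1  -2]
 [  0   1   4   0  11  17   4  -1  -2   2   0  -2  -2  -1   0  -1  -1]
 [  2   0   4   0   4   6   0  -1  -1   2   0  -2  -2  -2  -2  -2  -1]
 [  0   2   3  -1   0   0  -1  -1   0   0  -2  -2  -1  -2  -1  -1  -2]
 [  3  -2   3  -3  -2   0  -2  -2   0   0  -2  -2  -1  -1  -1  -1  -1]
 [ -4   2   3  -1  -1   0  -1  -2  -1  -1  -2   0  -2  -1  -2  -2  -2]
 [-12   1   3  -1   0  -2  -1  -2  -2  -1  -2  -2  -1  -2  -2  -2  -2]
 [ -8   4   3  -1   0  -2   1   1   0  -1  -2  -2  -2  -2  -2  -2  -1]
 [  3   2   3   0  -2  -1   1   3   0  -2  -1  -2  -2  -2  -2  -2  -1]]
```

The averaged pixels show the pointer dropped ~4.9 px (≈18.7 mm), overlapping the green band (rows 203–215): within 13–28 mm, so the 100 g weight is not needed. Next is the battery: candidates are teal/yellow (238,208) and purple (200,196) in the top view; the teal one with yellow straps is meant, as already seen in the enlarged crop.

```bash
python3 - <<'E'
from h import *
t=grab_frame('top'); im=np.mean([t['pixels'].astype(float)]+[grab_frame('top')['pixels'] for _ in range(3)],0)
x0,y0,x1,y1=216,188,262,230; c=im[y0:y1,x0:x1]; bg=np.median(c.reshape(-1,3),0); print(bg)
d=np.abs(c-bg).max(2); m=(d>35).astype(np.uint8)
m=cv2.morphologyEx(cv2.morphologyEx(m,cv2.MORPH_CLOSE,np.ones((3,3))),cv2.MORPH_OPEN,np.ones((5,5)))
n,l,st,ce=cv2.connectedComponentsWithStats(m); k=1+np.argmax(st[1:,4]); print(st[k])
for z in(.013,.023):
    W=np.array([onz(t,u+x0,v+y0,z)[:2] for v,u in np.argwhere(l==k)]); w,V=np.linalg.eigh(np.cov(W.T)); v=V[:,1]
    print(z,W.mean(0),np.degrees(np.arctan2(v[1],v[0]))%180,np.sqrt(12*w),cv2.minAreaRect(W.astype(np.float32)))
for r in m: print(''.join('.#'[i] for i in r))
go(.529,.415,.23,36)
E
```

```text
[133.   160.5  177.25]
[ 11  10  21  24 338]
0.013 [0.52954868 0.41627908] 34.43203351859566 [0.03866421 0.06526596] ((0.5302644968032837, 0.4166524410247803), (0.06919781863689423, 0.042618729174137115), 35.06019973754883)
0.023 [0.52759347 0.41428576] 34.43203351859569 [0.03833406 0.06470864] ((0.5283030867576599, 0.4146559536457062), (0.06860694289207458, 0.04225483536720276), 35.06013107299805)
..............................................
..............................................
..............................................
..............................................
..............................................
..............................................
..............................................
..............................................
..............................................
..............................................
...............#########......................
..............###########.....................
..............###########.....................
............##############....................
...........###############..............
[... 698 characters left out ...]
.............
..................############................
...................########...................
....................#######...................
.....................#####....................
..............................................
..............................................
..............................................
..............................................
..............................................
..............................................
..............................................
..............................................
shift units [  2.14 -11.61  -0.77] turn -4.96 t 12.85 pos [0.5072 0.1207 0.2108] rpy [-1.7999e+02  6.0000e-02  6.2100e+00]
```

```bash
python3 -m creep '[[[0.65,0,0,-1,0],[0.65,0,-0.6,0,0],[0.65,0.2,-1,0,0],[0.65,0.2,-1,0,0],[0.65,0.2,-1,0,0],[0.65,0.2,-1,0,0],[0.65,0.2,-1,0,0],[0.65,0.2,-1,0,0],[0.65,0.2,-1,0,0],[0.65,0.2,-1,0,0],[0.65,0.2,-1,0,0],[0.65,0.2,-1,0,0],[0.65,0.15,-1,0,0],[0.65,0,0,0,-0.96],[0.65,0,0,0,-0.96],[0.65,0,0,0,-0.96],[0.65,0,0,0,-0.96],[0.65,0,0,0,-0.96],[0.65,0,0,0,0],[0.65,0,0,0,0]]]'; python3 -c "
from h import *
go(.529,.4155,.1,35)"
```

```text
time: 14.85
position: [0.5291, 0.4152, 0.2357]
orientation: [-180.0, 0.0, 34.9]
wrist_force: [0.0, 0.3, 0.4]
grip_width: 0.0704
gripper_force: 0.0
shift units [ 0.   -0.01  5.43] turn -0.02 t 14.85 pos [0.5291 0.4152 0.2357] rpy [-1.7999e+02  4.0000e-02  3.4880e+01]
```

```bash
python3 -m creep '[[[0.65,0,0,1,0],[0.65,0,0,1,0],[0.65,0,0,1,0],[0.65,0,0,1,0],[0.65,0,0,1,0],[0.65,0,0,1,0],[0.65,0,0,0.8,0],[0.65,0,0,0.7,0],[0.65,0,0,0.6,0],[0.65,0,0,0.4,0],[0.65,0,0,0.3,0],[0.65,0,0,0.2,0],[0.65,0,0,0,0],[0.65,0,0,0,0],[0.65,0,0,0,0]]]'; python3 -c "
from h import *
go(.529,.4155,.005,35)"
```

```text
time: 16.35
position: [0.5301, 0.4151, 0.0122]
orientation: [180.0, -0.1, 35.0]
wrist_force: [0.6, -1.3, 0.6]
grip_width: 0.0702
gripper_force: 0.0
shift units [-0.03 -0.04  0.29] turn 0.0 t 16.35 pos [0.5301 0.4151 0.0122] rpy [ 1.7999e+02 -8.0000e-02  3.5010e+01]
```

```bash
python3 -m creep '[[[0.65,0,0,0.27,0],[0.65,0,0,0,0],[0.65,0,0,0,0],[-1,0,0,0,0],[-1,0,0,0,0],[-1,0,0,0,0],[-1,0,0,0,0],[-1,0,0,0,0],[-1,0,0,0,0],[-1,0,0,0,0]]]'; python3 -c "
from h import *
go(.529,.4155,.005,35)"; python3 -m creep '[[[-1,0,0,-0.3,0],[-1,0,0,-0.7,0],[-1,0,0,-1,0],[-1,0,0,-1,0],[-1,0,0,-1,0],[-1,0,0,-1,0],[-1,0,0,-1,0],[-1,0,0,-1,0],[-1,0,0,-1,0],[-1,0,0,-1,0],[-1,0,0,-0.5,0],[-1,0,0,0,0],[-1,0,0,0,0],[-1,0,0,0,0]]]'
```

```text
time: 17.35
position: [0.5299, 0.415, 0.0051]
orientation: [180.0, -0.0, 35.0]
wrist_force: [-1.1, 0.2, 5.7]
grip_width: 0.0348
gripper_force: 60.3
shift units [-0.02 -0.04  0.  ] turn 0.0 t 17.35 pos [0.5299 0.415  0.0051] rpy [ 1.7999e+02 -5.0000e-02  3.5010e+01]
time: 18.75
position: [0.5287, 0.4143, 0.2399]
orientation: [-180.0, 0.2, 35.0]
wrist_force: [-0.3, 0.3, -3.0]
grip_width: 0.0351
gripper_force: 60.1
```

```bash
python3 - <<'E'
from m import *
np.set_printoptions(precision=4,suppress=True)
t=grab_frame('top'); im=np.mean([t['pixels'].astype(float)]+[grab_frame('top')['pixels'] for _ in range(5)],0); t['pixels']=im.astype(np.uint8)
big={}
for nm,k,b,z in(('deck','black',(326,190,374,248),.0765),('cradle','blue',(372,190,408,240),.0865)):
    x0,y0,x1,y1=b; up=cv2.resize(im[y0:y1,x0:x1].astype(np.uint8),(0,0),fx=4,fy=4,interpolation=cv2.INTER_CUBIC)
    g=dict(pixels=up); P,h=blob(g,k,(0,0,up.shape[1],up.shape[0]))
    if k=='blue':pass
    q=quad(h); q=(q+.5)/4-.5+[x0,y0]; W=np.array([onz(t,u,v,z) for u,v in q])[:,:2]
    H=np.array([onz(t,*((p[0]+.5)/4-.5+[x0,y0]),z)[:2] for p in h]).astype(np.float32)
    print(nm,W.mean(0),cv2.minAreaRect(H), W.tolist())
s=shot('scene','s5'); a=s['pixels'][110:290,240:420,::-1]; cv2.imwrite('pics/s5c.png',cv2.resize(a,(600,600),interpolation=cv2.INTER_CUBIC))
go(.4958,.019,.24,6.3)
E
```

```text
deck [0.4849 0.1182] ((0.4849979281425476, 0.1180352047085762), (0.08800800144672394, 0.0750778466463089), 6.527020454406738) [[0.4463341191326691, 0.07657162652389797], [0.43767081162294486, 0.1501733785888135], [0.5233782158651541, 0.15919093389977743], [0.532360466998947, 0.08698550445914713]]
cradle [0.4956 0.0197] ((0.49551546573638916, 0.019684238359332085), (0.08156504482030869, 0.0523797906935215), 6.610546588897705) [[0.45864905428052016, -0.009273831817553285], [0.4533777254108956, 0.040493800516600814], [0.5324792368792606, 0.049086083100035344], [0.5380179273925436, -0.0013983375147238741]]
shift units [-10.18  12.19   0.06] turn 4.78 t 19.1 pos [0.5294 0.4147 0.2416] rpy [-180.      0.04   35.01]
```

View pics/s5c.png

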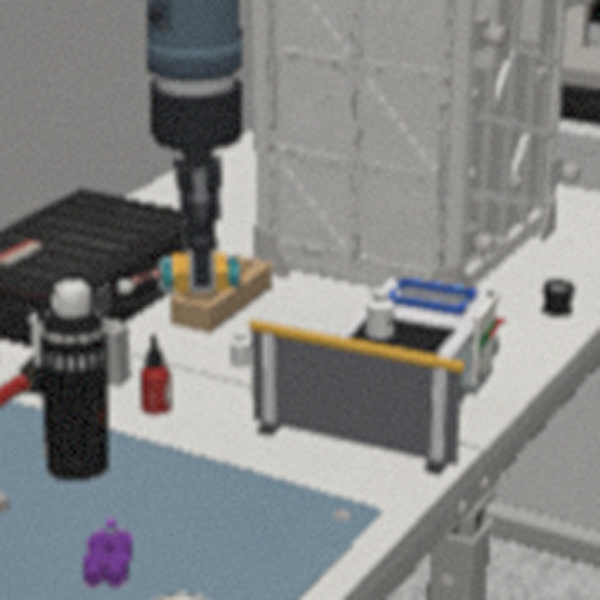

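The picture shows the 200 g weight upright on the mat (crop (380,318)) with the platform sunk, and the battery level and centred in the fingers (crop cells 163–240, finger 202). Carry it over.

```bash
python3 -m creep '[[[-1,0,0,0,0.8],[-1,0,0,0,0.8],[-1,0,0,0,0.8],[-1,0,0,0,0.8],[-1,0,0,0,0.8],[-1,0,0,0,0.77],[-1,0,0,0,0],[-1,-0.1,0.4,0,0],[-1,-0.2,0.8,0,0],[-1,-0.2,0.8,0,0],[-1,-0.2,0.8,0,0],[-1,-0.2,0.8,0,0],[-1,-0.2,0.8,0,0],[-1,-0.2,0.8,0,0],[-1,-0.2,0.8,0,0],[-1,-0.2,0.8,0,0],[-1,-0.2,0.8,0,0],[-1,-0.2,0.8,0,0],[-1,-0.2,0.8,0,0],[-1,0,0,0,0]]]'; python3 -c "
from h import *
go(.4957,.0192,.24,6.4)"
```

```text
time: 21.1
position: [0.4976, 0.1774, 0.2422]
orientation: [179.9, -0.0, 6.4]
wrist_force: [0.2, -0.1, -2.0]
grip_width: 0.035
gripper_force: 60.3
shift units [-0.78  6.28  0.09] turn -0.01 t 21.1 pos [0.4976 0.1774 0.2422] rpy [179.94  -0.     6.35]
```

```bash
python3 -m creep '[[[-1,-0.1,0.8,0,0],[-1,-0.1,0.8,0,0],[-1,-0.1,0.8,0,0],[-1,-0.1,0.8,0,0],[-1,-0.1,0.8,0,0],[-1,-0.1,0.8,0,0],[-1,-0.1,0.8,0,0],[-1,-0.08,0.5,0,0],[-1,0,0.18,0,0],[-1,0,0,1,0],[-1,0,0,1,0],[-1,0,0,0.8,0],[-1,0,0,0.4,0],[-1,0,0,0,0],[-1,0,0,0,0],[-1,0,0,0,0]]]'; python3 - <<'E'
from h import *
np.set_printoptions(precision=4,suppress=True)
f=shot('scene','s6'); im=np.mean([f['pixels'].astype(float)]+[grab_frame('scene')['pixels'] for _ in range(5)],0)
st=status.read_state(); p=st['position']; u,v=proj(f,p+[0,0,.008]); print('pred',u,v)
x0,y0=int(u)-22,int(v)-14; c=im[y0:y0+28,x0:x0+44].astype(np.uint8); h=cv2.cvtColor(c,cv2.COLOR_RGB2HSV).astype(int)
te=(abs(h[...,0]-90)<9)&(h[...,1]>80); ye=(abs(h[...,0]-21)<7)&(h[...,1]>100)
for r in range(28): print(r+y0,''.join('t' if te[r,i] else 'y' if ye[r,i] else '.' for i in range(44)))
print('x0',x0)
go(.4957,.0192,.0985,6.4); print(st['wrist_force'],st['grip_width'])
# predicted cells corners
R=np.radians(6.4); X=np.array([np.cos(R),np.sin(R),0]);Y=np.array([-np.sin(R),np.cos(R),0])
for a in(-.033,.033): print([proj(f,p+a*X+b*Y+[0,0,z]).round(1).tolist() for b in(.02,-.02) for z in(-.002,.018)])
E
python3 ptr.py s7 | grep now
```

```text
time: 22.7
position: [0.4971, 0.0216, 0.1634]
orientation: [180.0, -0.1, 6.4]
wrist_force: [0.6, 0.7, -2.1]
grip_width: 0.0348
gripper_force: 60.5
pred 369.5875967886265 175.4374859523055
161 ............................................
162 ............................................
163 ............................................
164 ............................................
165 ............................................
166 ............................................
167 ............................................
168 ............................................
169 ............................................
170 ............................................
171 ..........................y.................
172 .................y........yyy...............
173 ................yy.......yyyyy..............
174 .............t.yyy.......yyyy.tt............
175 .............t.yyy......yyyy.ttt............
176 .............t.yyy......yyy.tttt............
177 ...............yyy......yyy.ttt.............
178 ...............yyy......yyy.tt..............
179 ........................yy
[... 191 characters left out ...]
.......................
184 ............................................
185 ............................................
186 ............................................
187 ............................................
188 ............................................
x0 347
shift units [-0.03  0.09  2.56] turn -0.0 t 23.0 pos [0.4963 0.0216 0.1624] rpy [179.99  -0.04   6.39]
[ 0.0854 -0.7246 -1.8383] 0.03495240034921172
[[376.6, 181.4], [376.8, 176.0], [380.2, 177.5], [380.4, 172.2]]
[[358.7, 178.6], [358.9, 173.3], [362.6, 174.8], [362.8, 169.6]]
now (np.float64(76.0), np.float64(387.11), np.float64(207.66), [206, 218]) (np.float64(85.0), np.float64(384.85), np.float64(210.88), [207, 214])
```

```bash
python3 -m creep '[[[-1,0,0.1,0.5,0],[-1,0,0,0.6,0],[-1,0,0,0.5,0],[-1,0,0,0.4,0],[-1,0,0,0.3,0],[-1,0,0,0.2,0],[-1,0,0,0,0],[-1,0,0,0,0],[-1,0,0,0,0],[-1,0,0,0,0],[-1,0,0,0,0]]]'; python3 - <<'E'
from h import *
go(.4957,.0192,.0983,6.4)
f=shot('scene','s8'); cv2.imwrite('pics/s8c.png',cv2.resize(f['pixels'][150:240,310:410,::-1],(667,600),interpolation=cv2.INTER_CUBIC))
E
```

```text
time: 24.15
position: [0.4966, 0.0191, 0.0999]
orientation: [180.0, -0.0, 6.4]
wrist_force: [0.2, 0.2, -2.3]
grip_width: 0.0351
gripper_force: 60.5
shift units [-0.04 -0.01  0.06] turn -0.0 t 24.15 pos [0.4966 0.0191 0.0999] rpy [ 1.7999e+02 -4.0000e-02  6.3900e+00]
```

View pics/s8c.png

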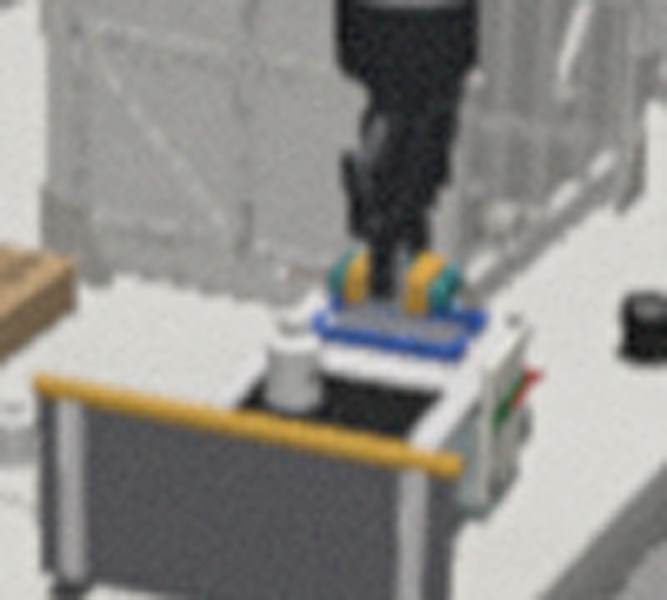

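```bash
python3 - <<'E'
from h import *
np.set_printoptions(precision=1,suppress=True,linewidth=150)
R=np.radians(6.4); X=np.array([np.cos(R),np.sin(R),0]);Y=np.array([-np.sin(R),np.cos(R),0])
f0=load('scene0'); f=load('s8'); n=[grab_frame('scene')['pixels'].astype(float) for _ in range(5)]; im=np.mean(n,0)
def mask(i): 
    up=cv2.resize(i[180:212,345:392].astype(np.uint8),(0,0),fx=4,fy=4,interpolation=2); h=cv2.cvtColor(up,cv2.COLOR_RGB2HSV).astype(int)
    m=(abs(h[...,0]-112)<12)&(h[...,1]>110); q=np.argwhere(m)[:,::-1]; return (q+.5)/4-.5+[345,180]
for nm,i in(('before',f0['pixels']),('now',im)):
    q=mask(i); print(nm,'left',q[q[:,0].argmin()],'right',q[q[:,0].argmax()],'low',q[q[:,1].argmax()])
C=np.array([.4957,.0192,0])
for z in(.105,.090,.0863,.082): print(z,[proj(f,C+a*X+b*Y+[0,0,z]) for a,b in((.043,.028),(-.043,.028),(-.043,-.028))],'lower near corner wall',proj(f,C-.043*X+.028*Y+[0,0,z-.01]))
E
```

```text
before left [356.4 193.4] right [382.1 192.1] low [376.1 198.1]
now left [356.9 197.6] right [381.9 197.1] low [375.6 203.1]
0.105 [array([355.4, 193.3]), array([378.4, 197.1]), array([383.3, 191.3])] lower near corner wall [378.3 199.7]
0.09 [array([355.3, 197.1]), array([378.2, 201. ]), array([383.1, 195.1])] lower near corner wall [378.1 203.6]
0.0863 [array([355.3, 198. ]), array([378.2, 202. ]), array([383. , 196.1])] lower near corner wall [378.  204.6]
0.082 [array([355.3, 199.1]), array([378.1, 203.1]), array([383. , 197.2])] lower near corner wall [378.  205.7]
```

Crop: weight upright on the mat, cells level and lined up above the blue cradle, pointer in the green, with 18.4–18.8 mm sink by two measures. Final 1 mm trim, check and hand in.

```bash
python3 -m creep '[[[-1,-0.03,0,0.05,0],[-1,0,0,0,0],[-1,0,0,0,0],[-1,0,0,0,0],[-1,0,0,0,0],[-1,0,0,0,0]]]'; python3 -c "
from h import *
go(.4957,.0192,.0986,6.4); print(bot.close_job())"
```

```text
time: 25.05
position: [0.4957, 0.0191, 0.0983]
orientation: [-180.0, -0.0, 6.4]
wrist_force: [0.7, 0.3, -2.3]
grip_width: 0.0351
gripper_force: 60.5
shift units [ 0.   -0.01 -0.01] turn -0.0 t 25.05 pos [0.4957 0.0191 0.0983] rpy [-180.     -0.      6.39]
the job is handed in; nothing more can be done
None
```

The job is handed in at 25 s: the 200 g weight alone stands upright on the deck and sinks the pointer about 18.5 mm, inside the band, so I left the 100 g one, and the battery is held level about 10 mm above the cradle rim, centred and lined up (distances measured from the camera images, good to 1–2 mm).

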